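# Gauge the red spot on a clock plate

### The arm

A 7-joint arm with a two-finger parallel gripper is mounted at the origin on the work surface. World frame = base frame: x ahead of the robot, y to its left, z up, the work surface at z = 0. Lengths are in m, angles in rad, forces in N, time in s.
With the tool pointing down it reaches from about 0.4 to 0.85 m from the base axis. Payload 10.4 kg.
Tool frame: the origin (TCP) lies between the finger pads; the fingertips stand 19 mm ahead of it and the grasp point (between the pads) is the TCP; x points along the fingers, y is the direction in which the jaws open and shut, and the axes are right-handed (so a half turn about x gives the same grasp; the last joint's range is limited). The gripper opens to 87 mm and grips with 3 to 60 N. Pads are 19 mm wide; open, the fingers measure 117 mm over their backs; the gripper's body (75 mm by 190 mm) begins 51 mm behind the grasp point.
Start: joints at [1.148, 0.332, -0.065, 1.46, 0.022, 1.35, -0.088], TCP at [0.243, -0.576, 0.242] pointing down, gripper open.
Joint ranges: [-2.6, 2.6], [-0.5, 2.12], [-1.47, 1.34], [0.16, 2.42], [-1.27, 4.41], [0.06, 2.06], [-2.6, 2.6]. Speed limits (rad/s): [2.22, 2.22, 2.79, 2.79, 3.14, 3.14, 3.14].

### API

Orientations are given as a unit quaternion [x, y, z, w].
In Python, from bench import r gives the robot as it stands.
- The arm moves only by the tool drive_tool, never from a script. Its argument "motion" is a list of rows, each a list of 4 numbers: the shift along the tool's x, y, z in cm, then the turn about the tool's x in units of 5 degrees (1.0 is 5 degrees). In form: [[tx, ty, tz, twist], ...]. A call has 1 to 20 rows; each row is the pose to reach, as a shift and turn from the pose commanded when the call began, along the tool's axes at that moment; what a row does not reach only later rows make up. A row lasts 1/12 s, in which the tool goes at most 41.7 mm and 7.16 degrees, less where a joint would pass 70% of its speed; a pose out of reach is approached as far as the arm can. A call with a gripper value outside its range is refused whole. "grip" is the closure in counts, from 0 (fully open) to 255 (shut), set as the call begins (left out, the last holds). The fingers move at their own pace and stop on an object; "force" is the grip in N (left out, the last holds). Time passes only in rows, so rows that repeat a pose let the fingers close. It gives the time, the measured TCP pose, the force and the opening at its end, in the units of the state.
- r.read_state(): the state, without advancing time (a new reading comes with each control period).
- r.camera(name): name is "side" or "top" or "wrist"; returns the picture (384x512x3 uint8, red, green, blue); there is no depth.
- r.calibration(name): a dict with "fx", "fy", "cx", "cy" (pixels), "dist" ([k1, k2, p1, p2, k3] as OpenCV has them; the pictures are not rectified), "xyz" and "orientation" of the camera in the world. Camera axes: x right, y up, looking along -z (the intrinsics and any distortion apply to the point x, -y, -z); pixel columns grow to the right and rows downward; lengths in m; the calibration is good to about 2 mm. A picture is of the moment at which its call begins: read the wrist's pose just before it. calibration takes no time and is no camera call; for the wrist camera it gives the pose at the moment of the call.
- r.close_job(): hands the job in, once; it reports no verdict.
The state is a dict: "time": time; "joint_positions": joint angles; "joint_vel": joint speeds; "joint_torque": joint torques, N m; "ee_pos": TCP position; "eef_rot": TCP orientation; "ft_force": force on the tool from outside, world axes, zero at the start; "torque": the same for the moment, N m; "width": finger opening in m.
Only numpy, scipy, OpenCV 4.12 (cv2) and the standard library are available. Lean on these libraries where they do the work, as an engineer would, in place of code of your own. Each camera call takes 0.05 s, during which the arm holds its last target.

### The job

The flat steel template with the orange grip is still lying on the brass clock plate around the red spot: lift it off and lower it, without dropping it, by its eye onto the upright post of the round grey stand, so that it lies flat on the stand, and let go of it. Then take the blue plunger gauge out of its wooden block and hold it upright with its tip on the red spot (not the blue one), pressed gently until the plunger is about half in and its green band has just gone into the nose. Finish like that, still holding the gauge there, and leave the other things on the bench alone.

Things in the scene. Friction and masses are not known exactly. Their poses are not given: they have to be found in the camera images.
- fixture: Fixed grey block 140 x 110 mm with a brass clock plate 130 x 100 mm on it, whose flat top is 40 mm above the bench. Origin: centre of the underside, z up. Corner screw heads stand 2.5 mm proud. On the plate: a red spot (spot), a blue spot of the same size at x 35, y -32 mm (not to be used) and dark dots.
- spot (a point): Centre of the red spot, 12 mm across, on the brass plate's top; at x 35, y 15, z 40 mm of the fixture. At the start it shows through the template's eye.
- template: Loose flat steel bar 100 x 36 x 6 mm, about 0.14 kg, with an 18 mm through-hole (the eye) near one end. Origin: the eye's centre at the underside, z up; the bar lies along x, from x +16 to -84 mm. Grip: upright orange fin 30 mm long (x), 12 mm thick (y), centred at x -42 mm, z 6 to 38 mm. Starts on the brass plate, eye around the red spot.
- post: Fixed stand: grey disc 124 mm across and 10 mm thick, with a plain upright steel post of 8 mm diameter at its centre. Origin: centre of the underside, z up. When hung, the template lies flat on the disc (its origin 10 mm above this one); any direction of the bar will do.
- post_top (a point): Top of the round-ended post, 68 mm above the bench.
- stand: Fixed dark wooden block 76 x 76 x 55 mm with a 20 mm vertical through-hole at its centre, in which the gauge stands. Origin: centre of the underside, z up.
- gauge: Loose 0.16 kg plunger gauge, upright in the wooden block. Origin: on its axis (z up), underside of the 26 mm square, 5 mm high shoulder resting on the block. Blue handle 20 x 20 mm, faces to x and y, up to z 90 mm; a 32 mm dial on its +x face (z 6 to 38) overhangs 6 mm to either y side, so grip above z 40. Below: nose, 14 mm thick, to z -30; then a 6 mm sprung plunger to z -46 mm.
- gauge_tip (a point): Lowest point of the plunger's ball end: on the gauge's axis, 46 mm below its origin when the plunger is out.
- plunger (a joint): How far the plunger is pushed into the gauge, in m: 0 fully out, 0.012 fully in (then rigid). Spring: 1 N to start, plus 0.4 N per mm, so 3.4 N at half way (0.006). The uppermost 6 mm that show are painted green and have just disappeared at 0.006.
- loupe: Bystander: black eyepiece with a green lens on top, 34 mm across, 30 mm high, loose. Origin: centre of the underside.
- oil_jar: Bystander: amber jar, 36 mm across, 45 mm high, loose. Origin: centre of the underside.
- gear: Bystander: brass gear wheel 48 mm across and 6 mm thick with a thin steel stub to 18 mm height, loose. Origin: centre of the underside.
Not all that is in view belongs to the job. Of the things like the template, leave any that is pink, purple or turquoise; of the rest the smaller one is meant.

How it is judged:
On the way, in this order (a step that is already met when the one before it is completed fails the run):
1. the template lies flat on the grey stand with the post through its eye, let go (horizontal distance between template and post below 0.007 m and z of template in the frame of post below 0.014 m and angle between template's own z axis and vertical below 0.08 rad and contact force between template and the fingers below 0.05 N and linear speed of template below 0.02 m/s), for 0.2 s.
2. the gauge is lifted clear out of its block in the fingers (z of gauge_tip in the frame of stand above 0.055 m and contact force between gauge and the fingers above 2 N), for 0.1 s.
At the end, for the whole second after the job is handed in: Fingers hold the gauge still and upright (within 0.1 rad), tip within 6 mm of the red spot's centre, plunger 3 to 9 mm in, 1 to 8 N on the plate; the template lies let go and flat (0.08 rad) on the grey stand, eye over the post (origin within 7 mm of its axis, under 4 mm above the disc) (all of step 1 and value of joint plunger between 0.003 and 0.009 m and horizontal distance between gauge_tip and spot below 0.006 m and distance between gauge_tip and spot below 0.0075 m and angle between gauge's own z axis and vertical below 0.1 rad and contact force between gauge and fixture between 1 and 8 N and contact force between gauge and the fingers above 2 N and contact force between gauge and stand below 0.05 N and linear speed of gauge below 0.02 m/s); the arm keeps its last pose, push and grip.
It fails at once if the gauge is pressed on the plate with more than 15 N (contact force between gauge and fixture above 15 N).
It fails at once if the template is dropped (falls free faster than 0.5 m/s) (contact force between template and the fingers below 0.02 N and linear speed of template above 0.5 m/s).
It fails at once if the loupe is moved more than 20 mm (distance of loupe from where it was at the start of the episode above 0.02 m).
It fails at once if the oil_jar is moved more than 20 mm (distance of oil_jar from where it was at the start of the episode above 0.02 m).
It fails at once if the gear is moved more than 20 mm (distance of gear from where it was at the start of the episode above 0.02 m).
It also fails if it takes over 51 s, if anything falls off the work surface, if the arm or the gripper's body presses on something with over 40 N, if the wrist force passes 120 N, or if a joint passes its speed limit or range.

## Working session

There is one attempt and no reset: what is moved stays moved. The work goes in short steps, Python scripts to look and compute and a tool call to move; the robot and the scene stay as the last step left them, time stands still between calls to the robot, and variables do not carry over. Pictures are saved under pics/ and viewed, and the job is handed in when it is done.

Besides the shell and the picture viewer there is one more tool, called by a JSON object that holds its "fn" and its "kwargs". drive_tool: Moves the arm, as the interface text tells. Its arguments: {"type":"object","properties":{"motion":{"type":"array","items":{"type":"array","items":{"type":"number"}}},"grip":{"type":"number"},"force":{"type":"number"}},"required":["motion"]}

```bash
mkdir -p pics; ls; cat > h.py <<'E'
import numpy as np, cv2, json
from bench import r
from scipy.spatial.transform import Rotation as R
def snap(name,fn):
    c=r.calibration(name); im=r.camera(name)
    cv2.imwrite('pics/'+fn+'.png',cv2.cvtColor(im,cv2.COLOR_RGB2BGR))
    json.dump({k:np.array(v).tolist() for k,v in c.items()},open('pics/'+fn+'.json','w'))
    return im,c
def load(fn):
    return cv2.imread('pics/'+fn+'.png'),json.load(open('pics/'+fn+'.json'))
def K(c): return np.array([[c['fx'],0,c['cx']],[0,c['fy'],c['cy']],[0,0,1.]])
F=np.diag([1,-1,-1.])
def ray(c,uv):
    p=cv2.undistortPoints(np.array(uv,float).reshape(-1,1,2),K(c),np.array(c['dist'],float)).reshape(-1,2)
    d=np.c_[p,np.ones(len(p))]@F
    return np.array(c['xyz']),R.from_quat(c['orientation']).apply(d)
def onz(c,uv,z):
    o,d=ray(c,uv); return o+d*((z-o[2])/d[:,2])[:,None]
def proj(c,P):
    P=np.array(P,float).reshape(-1,3)
    q=R.from_quat(c['orientation']).inv().apply(P-np.array(c['xyz']))@F
    return cv2.projectPoints(q.reshape(-1,1,3),np.zeros(3),np.zeros(3),K(c),np.array(c['dist'],float))[0].reshape(-1,2)
def tri(c1,u1,c2,u2):
    o1,d1=ray(c1,[u1]);o2,d2=ray(c2,[u2]);d1=d1[0]/np.linalg.norm(d1);d2=d2[0]/np.linalg.norm(d2)
    A=np.c_[d1,-d2];t=np.linalg.lstsq(A,o2-o1,rcond=None)[0]
    a,b=o1+t[0]*d1,o2+t[1]*d2
    return (a+b)/2,np.linalg.norm(a-b)
E
python3 - <<'E'
from h import *
for n in ['top','side','wrist']:
    im,c=snap(n,n+'0'); print(n,{k:np.round(v,4) for k,v in c.items()})
s=r.read_state();print(s)
E
```

```text
pics
top {'fx': np.float64(478.983), 'fy': np.float64(478.983), 'cx': np.float64(250.3901), 'cy': np.float64(190.4514), 'dist': array([0.0103, 0.    , 0.    , 0.    , 0.    ]), 'xyz': array([0.4393, 0.0631, 1.0871]), 'orientation': array([ 0.0568, -0.0746, -0.6956,  0.7123])}
side {'fx': np.float64(451.8553), 'fy': np.float64(451.8553), 'cx': np.float64(258.5276), 'cy': np.float64(189.1782), 'dist': array([-0.1753,  0.    ,  0.    ,  0.    ,  0.    ]), 'xyz': array([ 0.2115, -0.4902,  0.9161]), 'orientation': array([ 0.3144, -0.1082, -0.2962,  0.8954])}
wrist {'fx': np.float64(321.825), 'fy': np.float64(321.825), 'cx': np.float64(253.3305), 'cy': np.float64(194.7537), 'dist': array([0.0302, 0.    , 0.    , 0.    , 0.    ]), 'xyz': array([ 0.3127, -0.5472,  0.3843]), 'orientation': array([-0.1128,  0.0764, -0.5472,  0.8258])}
{'time': 0.15, 'joint_positions': array([ 1.14839295,  0.33275975, -0.06469098,  1.46075392,  0.02159114,
        1.34991518, -0.08851582]), 'joint_vel': array([ 0.00056627, -0.00347265, -0.00135609, -0.00403348,  0.00063246,
        0.00100321, -0.00123645]), 'joint_torque': array([ 1.02969181e-03, -6.23634911e+01,  2.47872452e-02, -3.90144682e+01,
       -6.11994462e-02,  3.70888179e-02,  1.19012534e-04]), 'ee_pos': array([ 0.24316099, -0.57545216,  0.24091339]), 'eef_rot': array([-0.69293083, -0.1408012 ,  0.6931213 , -0.14001694]), 'ft_force': array([-0.26093018,  0.241958  ,  0.13093981]), 'torque': array([-0.00951233, -0.00463327, -0.00872265]), 'width': 0.08716030961574503}
```

View pics/top0.png

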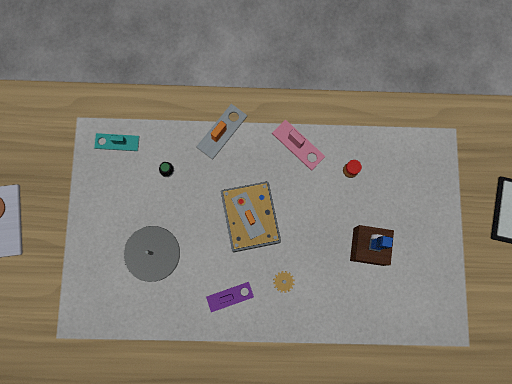

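View pics/side0.png

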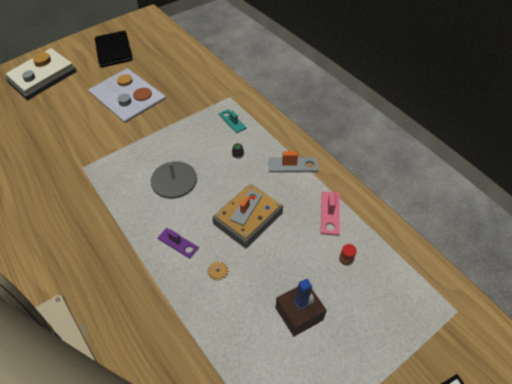

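```bash
python3 - <<'E'
from h import *
a,_=load('top0'); b,_=load('side0')
A=cv2.resize(a[170:260,205:295],None,fx=6,fy=6,interpolation=cv2.INTER_CUBIC)
B=cv2.resize(a[205:285,340:410],(480,540),interpolation=cv2.INTER_CUBIC)[:, :260]
cv2.imwrite('pics/crop0.png',np.hstack([A,B]))
A=cv2.resize(b[175:255,205:295],None,fx=5,fy=5,interpolation=cv2.INTER_CUBIC)
B=cv2.resize(b[265:345,265:335],None,fx=5,fy=5,interpolation=cv2.INTER_CUBIC)
cv2.imwrite('pics/crop1.png',np.hstack([A,B]))
E
```

```text
(no output)
```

View pics/crop0.png

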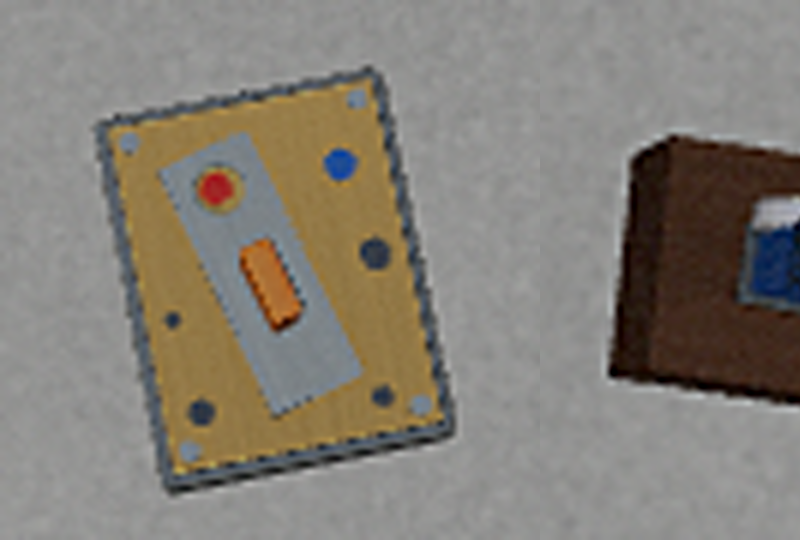

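View pics/crop1.png

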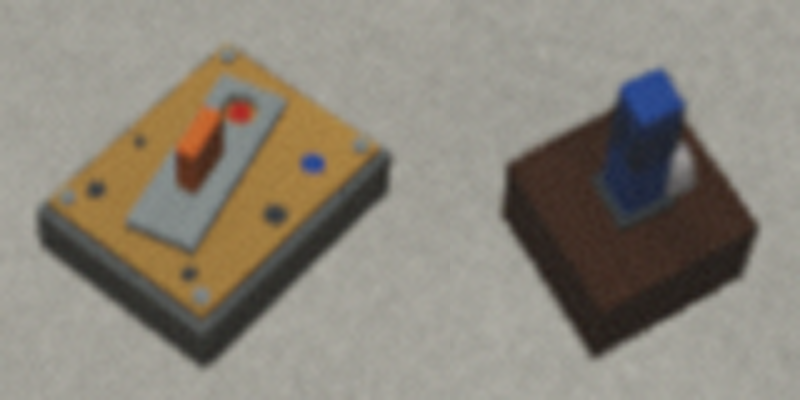

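The candidates in `top0` are:
- the bar on the brass plate at (247,215)
- a big grey/orange bar at (222,132)
- pink at (299,145)
- turquoise at (117,142)
- purple at (230,297)

The one on the plate fits. It is grey with an orange fin, it is the smaller of the two grey bars, and its eye is around the red spot at about (241,201). The crop confirms this. Next I measure.

```bash
cat > m.py <<'E'
from h import *
def blobs(im,lo,hi,box,mn=6):
    x0,y0,x1,y1=box
    h=cv2.cvtColor(cv2.resize(im[y0:y1,x0:x1],None,fx=4,fy=4,interpolation=cv2.INTER_CUBIC),cv2.COLOR_BGR2HSV)
    m=cv2.inRange(h,lo,hi); n,l,s,c=cv2.connectedComponentsWithStats(m)
    return [(round(s[i,4]/16,1),(c[i]+.5)/4-.5+[x0,y0],cv2.minAreaRect((np.argwhere(l==i)[:,::-1]+.5)/4-.5+[x0,y0]) if 0 else None, ((np.argwhere(l==i)[:,::-1]+.5)/4-.5+np.array([x0,y0])).astype(np.float32)) for i in range(1,n) if s[i,4]/16>mn]
E
python3 - <<'E'
from m import *
t,ct=load('top0'); s,cs=load('side0')
for nm,im,c,box in [('top',t,ct,(215,175,285,255)),('side',s,cs,(208,180,290,248))]:
    for col,lo,hi,z in [('red',(0,180,120),(5,255,255),.04),('red2',(172,150,90),(180,255,255),.04),('blue',(100,150,100),(125,255,255),.04),('orange',(6,190,190),(17,255,255),.078),('brass',(14,90,100),(26,185,255),.04),('grey',(0,0,110),(180,60,200),.046)]:
        for a,p,_,pts in blobs(im,lo,hi,box):
            if col=='grey' and a>1500: continue
            rc=cv2.minAreaRect(pts); 
            print(nm,col,a,p.round(1),onz(c,[p],z)[0].round(4), 'rectctr',onz(c,[rc[0]],z)[0].round(4),'box',onz(c,cv2.boxPoints(rc),z)[:,:2].round(4).tolist() if col in('orange','brass','grey') else '')
# post/stand
b=blobs(t,(0,0,60),(180,40,140),(110,215,195,295),100)
for x in b: print('disc',x[0],x[1],cv2.fitEllipse(cv2.convexHull(x[3])))
A=cv2.resize(t[220:285,118:185],(600,582),interpolation=cv2.INTER_CUBIC);cv2.imwrite('pics/c2.png',A)
A=cv2.resize(s[155:205,145:205],(600,500),interpolation=cv2.INTER_CUBIC);cv2.imwrite('pics/c3.png',A)
A=cv2.resize(t[218:272,345:399],(594,594),interpolation=cv2.INTER_CUBIC);cv2.imwrite('pics/c4.png',A)
E
```

```text
top red 12.7 [240.7 201.1] [0.6123 0.0597 0.04  ] rectctr [0.6128 0.0599 0.04  ] box 
top blue 16.5 [261.2 196.9] [0.6229 0.0143 0.04  ] rectctr [0.6229 0.0142 0.04  ] box 
top brass 1716.4 [250.9 215.8] [0.58   0.0364 0.04  ] rectctr [0.5809 0.0376 0.04  ] box [[0.6338, 0.1014], [0.6567, 0.0017], [0.5289, -0.0252], [0.5072, 0.0725]]
top brass 19.2 [242.1 201.4] [0.6117 0.0565 0.04  ] rectctr [0.612  0.0584 0.04  ] box [[0.617, 0.0689], [0.6227, 0.0534], [0.6071, 0.0479], [0.6015, 0.0634]]
top brass 37.0 [249.5 216.8] [0.5778 0.0394 0.04  ] rectctr [0.5777 0.0392 0.04  ] box [[0.5865, 0.0502], [0.5916, 0.0422], [0.5691, 0.0282], [0.564, 0.0361]]
top grey 7.8 [264. 186.] [0.6466 0.0087 0.046 ] rectctr [0.6464 0.009  0.046 ] box [[0.6493, 0.0132], [0.6507, 0.0062], [0.6435, 0.0049], [0.6421, 0.0119]]
top grey 8.4 [226.2 193.2] [0.6281 0.0921 0.046 ] rectctr [0.6281 0.0923 0.046 ] box [[0.6262, 0.0972], [0.6331, 0.0941], [0.6299, 0.0874], [0.6231, 0.0905]]
top grey 591.7 [248.2 215.9] [0.5789 0.0424 0.046 ] rectctr [0.5809 0.0431 0.046 ] box [[0.6178, 0.0824], [0.635, 0.0491], [0.5445, 
[... 691 characters left out ...]
.5065, 0.0702], [0.6546, 0.1097], [0.6538, 0.0005], [0.5122, -0.0305]]
side grey 326.4 [245.6 208.9] [0.575  0.0368 0.046 ] rectctr [0.5789 0.0412 0.046 ] box [[0.5277, 0.0359], [0.6226, 0.085], [0.6322, 0.0467], [0.538, 0.0003]]
side grey 7.3 [267.2 207.1] [0.6198 0.0104 0.046 ] rectctr [0.6194 0.0103 0.046 ] box [[0.6185, 0.0189], [0.6281, 0.0117], [0.6204, 0.0017], [0.6108, 0.0088]]
side grey 6.4 [244.8 233.7] [ 0.5323 -0.0193  0.046 ] rectctr [ 0.5323 -0.0191  0.046 ] box [[0.5318, -0.0144], [0.5369, -0.0182], [0.5329, -0.0237], [0.5278, -0.02]]
disc 2528.1 [151.43182464 253.37498764] ((151.37771606445312, 253.33193969726562), (56.596580505371094, 58.433448791503906), 52.442848205566406)
```

View pics/c2.png

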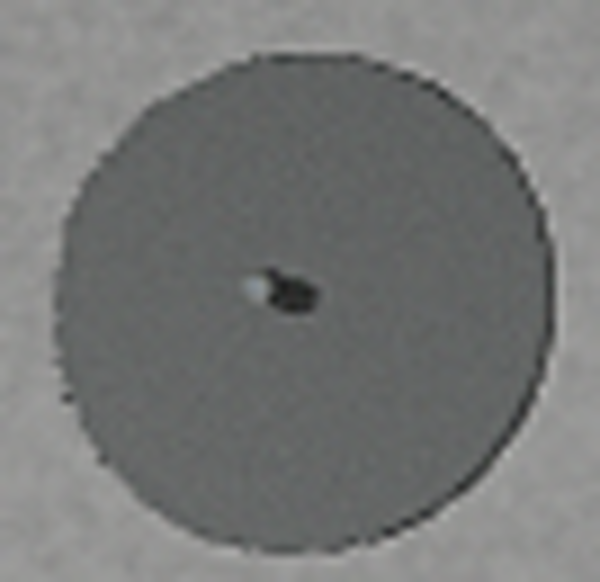

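View pics/c3.png

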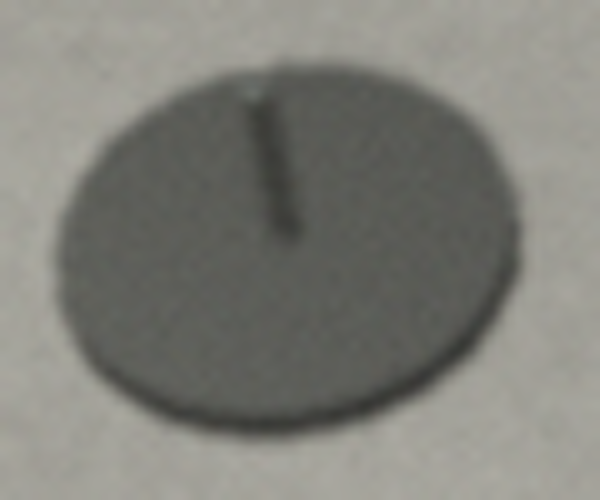

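View pics/c4.png

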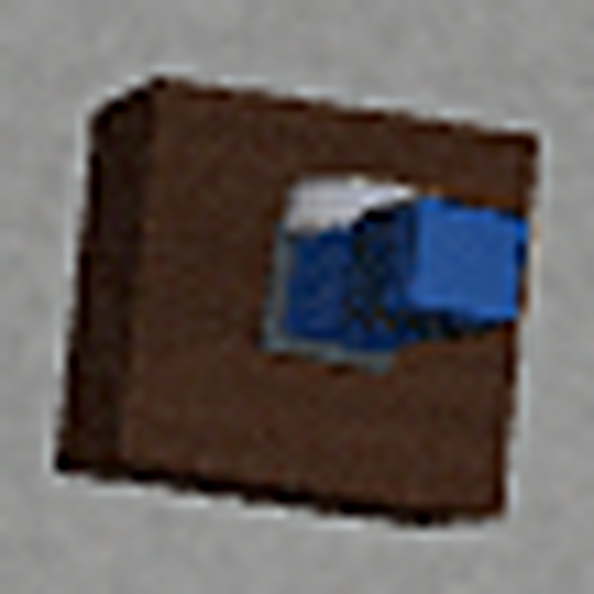

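```bash
cat >> h.py <<'E'
def go(P,yaw=None,axisdown=True):
    """print needed shift in cm & twist units to put TCP at P with tool y-axis at world angle yaw (deg, mod 180)"""
    s=r.read_state();M=R.from_quat(s['eef_rot']).as_matrix();p=np.array(s['ee_pos'])
    out=M.T@(np.array(P)-p)*100
    print('t',round(s['time'],2),'ee',p.round(4),'xaxis',M[:,0].round(3),'yaxis ang',round(np.degrees(np.arctan2(M[1,1],M[0,1])),2),'F',np.round(s['ft_force'],2),'w',round(s['width'],4),'shift cm',out.round(2))
    if yaw is not None:
        cur=np.degrees(np.arctan2(M[1,1],M[0,1]))
        d=(yaw-cur+90)%180-90   # world-ccw turn; tool x is down -> twist negative
        print('twist units',round(-d/5,3),'q7',r.read_state()['joint_positions'][6])
E
python3 - <<'E'
from m import *
t,ct=load('top0'); s,cs=load('side0')
print('post',tri(ct,(146.5,251.9),cs,(170.0,163.7)), onz(ct,[(146.5,251.9)],.067), onz(cs,[(170.,163.9)],.067))
print('disc ctr',onz(ct,[(151.38,253.33)],.01))
for a,p,_,pts in blobs(t,(6,150,150),(17,255,255),(215,175,285,255)): print('fin',a,p,onz(ct,[p,],.078))
print('gauge')
for nm,im,c,box in [('top',t,ct,(365,230,397,255)),('side',s,cs,(290,275,320,312))]:
  for lo in (150,130,170):
    for a,p,_,pts in blobs(im,(100,150,lo),(125,255,255),box):
      rc=cv2.minAreaRect(pts); q=onz(c,cv2.boxPoints(rc),.145)
      print(nm,lo,a,p.round(1),onz(c,[p],.145)[0].round(4),q[:,:2].round(4).tolist())
# block corners from top
P=np.array([(157,80),(537,137),(503,517),(128,470)])/11+[345,218]-.5
q=onz(ct,P,.055);print('block',q.round(4),q.mean(0),np.linalg.norm(q-np.roll(q,1,0),axis=1),[np.degrees(np.arctan2(*(q[i]-q[(i+1)%4])[1::-1])) for i in range(4)])
go([.5740,.0393,.16],26.6+90)
E
```

```text
post (array([0.49483053, 0.25517941, 0.06551081]), np.float64(0.00046711785103961917)) [[0.49453379 0.25498791 0.067     ]] [[0.49420894 0.25318287 0.067     ]]
disc ctr [[0.49470835 0.25475722 0.01      ]]
fin 8.2 [240.98674242 200.64204545] [[0.60699824 0.05913432 0.078     ]]
fin 64.3 [249.60920797 216.26518465] [[0.57386784 0.04000841 0.078     ]]
gauge
top 150 25.2 [386.4 241.8] [ 0.5209 -0.2298  0.145 ] [[0.5138, -0.2208], [0.5326, -0.2238], [0.5307, -0.2419], [0.5119, -0.2388]]
top 130 80.8 [387.  241.3] [ 0.522 -0.231  0.145] [[0.5138, -0.2201], [0.5327, -0.2233], [0.5306, -0.2425], [0.5116, -0.2392]]
side 130 57.8 [304.7 283.7] [ 0.5207 -0.2323  0.145 ] [[0.5143, -0.2236], [0.5306, -0.2253], [0.527, -0.2406], [0.5109, -0.2389]]
block [[ 0.5642 -0.1985  0.055 ]
 [ 0.5547 -0.2738  0.055 ]
 [ 0.4802 -0.2645  0.055 ]
 [ 0.4876 -0.1912  0.055 ]] [ 0.52168889 -0.2319977   0.055     ] [0.07693338 0.07588639 0.07508801 0.0737043 ] [np.float64(82.8347944583412), np.float64(-7.105259320787379), np.float64(-95.75682405420866), np.float64(174.53523663521472)]
t 0.15 ee [ 0.2432 -0.5755  0.2409] xaxis [-0.     0.001 -1.   ] yaxis ang -67.09 F [-0.26  0.24  0.13] w 0.0872 shift cm [  8.14 -43.74 -54.4 ]
twist units -0.739 q7 -0.08851582396940388
```

{"fn": "drive_tool", "kwargs": {"motion": [[0,-4,-5,0],[0,-8,-10,0],[0,-12,-15,0],[0,-16,-20,0],[0,-20,-25,0],[0,-24,-30,0],[0,-28,-35,-0.3],[0,-31,-38.5,-0.6],[0,-34,-42.2,-0.74],[0,-37,-46,-0.74],[0,-40,-49.7,-0.74],[0,-42,-52.2,-0.74],[0,-43,-53.5,-0.74],[0,-43.7,-54.4,-0.74],[0,-43.7,-54.4,-0.74],[0,-43.7,-54.4,-0.74],[2,-43.7,-54.4,-0.74],[4,-43.7,-54.4,-0.74],[4,-43.7,-54.4,-0.74],[4,-43.7,-54.4,-0.74]], "grip": 0, "force": 40}}

```text
time: 1.82
ee_pos: [0.5735, 0.0379, 0.2007]
eef_rot: [-0.687, -0.163, 0.689, -0.163]
ft_force: [1.4, -0.9, 0.3]
width: 0.0869
```

```bash
python3 - <<'E'
from m import *
go([.5740,.0393,.067],26.6+90)
im,c=snap('wrist','w1')
print(c['xyz'],proj(c,[[.574,.0393,.078],[.612,.059,.046]]))
E
```

```text
t 1.82 ee [0.5735 0.0379 0.2007] xaxis [-0.003 -0.    -1.   ] yaxis ang -63.4 F [ 1.41 -0.93  0.28] w 0.0869 shift cm [13.37 -0.09 -0.14]
twist units -0.0 q7 -1.3843547893103645
[0.64138526 0.07068967 0.34391587] [[251.54291202 193.70345327]
 [251.08739978 139.33517751]]
```

View pics/w1.png

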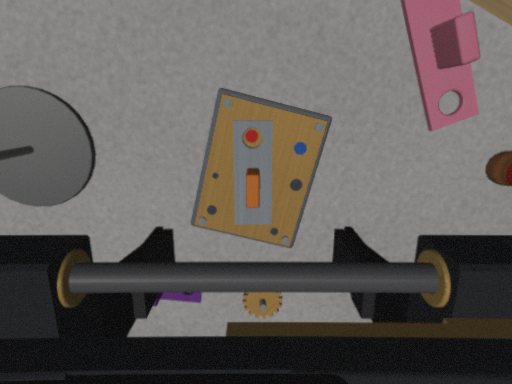

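The wrist view shows the template upright in the picture. The eye and red spot are at about (252,137), the fin at about (252,188), and the stand with its post is at the left. I'll refine the positions from this view.

```bash
python3 - <<'E'
from m import *
w,c=load('w1'); box=(190,80,335,250)
for col,lo,hi,z in [('red',(0,180,100),(4,255,255),.04),('orange',(5,170,200),(17,255,255),.078),('blue',(100,150,100),(125,255,255),.04),('grey',(90,10,100),(130,70,200),.046),('greyS',(90,10,120),(130,70,220),.0425)]:
    for a,p,_,pts in blobs(w,lo,hi,box,20):
        rc=cv2.minAreaRect(pts); q=onz(c,cv2.boxPoints(rc),z)[:,:2]
        print(col,a,p.round(1),onz(c,[p],z)[0].round(4),q.mean(0).round(4),q.round(4).tolist())
cv2.imwrite('pics/w1c.png',np.hstack([cv2.resize(w[110:230,215:290],None,fx=5,fy=5,interpolation=cv2.INTER_CUBIC),cv2.resize(w[125:185,0:60],(400,600),interpolation=cv2.INTER_CUBIC)]))
E
```

```text
red 106.6 [251.3 135.7] [0.6145 0.0601 0.04  ] [0.6145 0.0601] [[0.6169, 0.0672], [0.6216, 0.0578], [0.6121, 0.0531], [0.6074, 0.0625]]
blue 93.9 [299.8 148. ] [0.6247 0.0142 0.04  ] [0.6249 0.0143] [[0.627, 0.0212], [0.6315, 0.0122], [0.6227, 0.0073], [0.6182, 0.0164]]
grey 42.4 [227.3 103. ] [0.6311 0.0921 0.046 ] [0.6311 0.0921] [[0.6328, 0.096], [0.6354, 0.0909], [0.6294, 0.0881], [0.6268, 0.0932]]
grey 2711.1 [252.7 171.8] [0.5856 0.0442 0.046 ] [0.5837 0.0433] [[0.6201, 0.0806], [0.6354, 0.05], [0.548, 0.0045], [0.5312, 0.038]]
grey 40.2 [318.6 126.6] [0.6495 0.0094 0.046 ] [0.6496 0.0096] [[0.6508, 0.0138], [0.6535, 0.0083], [0.6483, 0.0053], [0.6456, 0.0108]]
grey 26.9 [201.6 220.4] [0.5195 0.0672 0.046 ] [0.5195 0.0671] [[0.5158, 0.0687], [0.5213, 0.0706], [0.5232, 0.0655], [0.5177, 0.0636]]
grey 27.8 [284.8 239.8] [ 0.538  -0.0156  0.046 ] [ 0.5379 -0.0157] [[0.5395, -0.0117], [0.542, -0.0166], [0.5363, -0.0197], [0.5338, -0.0148]]
greyS 1970.1 [251.9 177.2] [0.5798 0.0422 0.0425] [0.5827 0.0431] [[0.6195, 0.0803], [0.6347, 0.0502], [0.5466, 0.0044], [0.5301, 0.0374]]
greyS 24.4 [254.7 124.1] [0.6255 0.0621 0.0425] [0.6256 0.0623] [[0.6224, 0.0653], [0.627, 0.0663], [0.6287, 0.0594], [0.6242, 0.0583]]
greyS 55.5 [262.8 126.6] [0.6268 0.0544 0.0425] [0.627  0.0541] [[0.6259, 0.0607], [0.6329, 0.057], [0.6282, 0.0474], [0.6211, 0.0512]]
```

View pics/w1c.png

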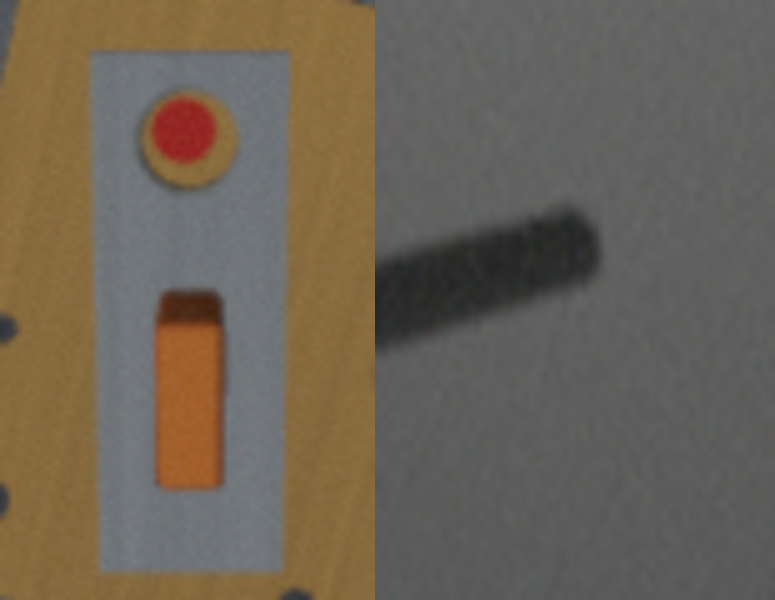

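```bash
python3 - <<'E'
from m import *
w,c=load('w1')
print('eye',onz(c,[(252.3,137.1)],.046),'fin',onz(c,[(252.5,190.9)],.078))
q=onz(c,[(215+191/5-.4,110+52/5-.4),(215+192/5-.4,110+572/5-.4)],.046);d=q[0]-q[1];print(q,np.linalg.norm(d),np.degrees(np.arctan2(d[1],d[0])))
go(onz(c,[(252.5,190.9)],.078)[0]*[1,1,0]+[0,0,.067],26.6+90)
E
```

```text
eye [[0.61430738 0.05891076 0.046     ]] fin [[0.5765963  0.03968032 0.078     ]]
[[0.62811662 0.06530929 0.046     ]
 [0.53875006 0.02036883 0.046     ]] 0.1000301287231773 26.69681102593569
t 1.87 ee [0.5742 0.0373 0.2019] xaxis [-0.001 -0.001 -1.   ] yaxis ang -63.48 F [ 0.75 -0.19 -0.27] w 0.087 shift cm [13.49 -0.11 -0.33]
twist units -0.015 q7 -1.3843357922295527
```

{"fn": "drive_tool", "kwargs": {"motion": [[3,-0.1,-0.1,0],[6,-0.1,-0.1,0],[9,-0.1,-0.1,0],[11,-0.1,-0.1,0],[12.5,-0.1,-0.1,0],[13.2,-0.1,-0.1,0],[13.3,-0.1,-0.1,0],[13.3,-0.1,-0.1,0],[13.3,-0.1,-0.1,0],[13.3,-0.1,-0.1,0]]}}

```text
time: 2.7
ee_pos: [0.5756, 0.0397, 0.07]
eef_rot: [0.689, 0.162, -0.687, 0.163]
ft_force: [-0.3, 0.4, 0.8]
width: 0.0869
```

```bash
python3 - <<'E'
from m import *
go([.575,.0395,.067],26.65+90)
E
```

```text
t 2.7 ee [0.5756 0.0397 0.07  ] xaxis [ 0.002 -0.    -1.   ] yaxis ang -63.42 F [-0.29  0.4   0.77] w 0.0869 shift cm [ 0.3  -0.01  0.07]
twist units -0.014 q7 -1.4555594210954659
```

{"fn": "drive_tool", "kwargs": {"motion": [[0.2,0,0,0],[0.2,0,0,0],[0.2,0,0,0],[0.2,0,0,0],[0.2,0,0,0],[0.2,0,0,0],[0.2,0,0,0],[0.2,0,0,0],[0.2,0,0,0],[0.2,0,0,0],[0.2,0,0,0],[0.2,0,0,0]], "grip": 255, "force": 45}}

```text
time: 3.7
ee_pos: [0.5747, 0.0399, 0.0665]
eef_rot: [-0.688, -0.163, 0.688, -0.163]
ft_force: [0.0, -1.2, -0.4]
width: 0.015
```

```bash
python3 - <<'E'
from m import *
go([.575,.0395,.17])
E
```

```text
t 3.7 ee [0.5747 0.0399 0.0665] xaxis [-0. -0. -1.] yaxis ang -63.39 F [ 0.03 -1.17 -0.37] w 0.015 shift cm [-1.035e+01  5.000e-02 -1.000e-02]
```

{"fn": "drive_tool", "kwargs": {"motion": [[0,0,0,0],[0,0,0,0],[0,0,0,0],[-0.5,0,0,0],[-1.5,0,0,0],[-3,0,0,0],[-5,0,0,0],[-7,0,0,0],[-9,0,0,0],[-10,0,0,0],[-10,0,0,0],[-10,0,0,0]]}}

```text
time: 4.7
ee_pos: [0.5748, 0.0398, 0.1666]
eef_rot: [0.688, 0.163, -0.688, 0.163]
ft_force: [0.8, -0.6, -0.9]
width: 0.0119
```

```bash
python3 - <<'E'
from m import *
go([.495,.2548,.17])
snap('wrist','w2')
snap('side','s2')
E
```

```text
t 4.7 ee [0.5748 0.0398 0.1666] xaxis [ 0.001 -0.    -1.   ] yaxis ang -63.4 F [ 0.81 -0.59 -0.86] w 0.0119 shift cm [ -0.35 -22.8   -2.49]
```

View pics/w2.png

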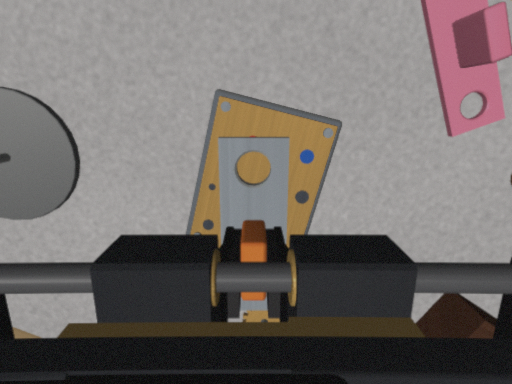

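View pics/s2.png

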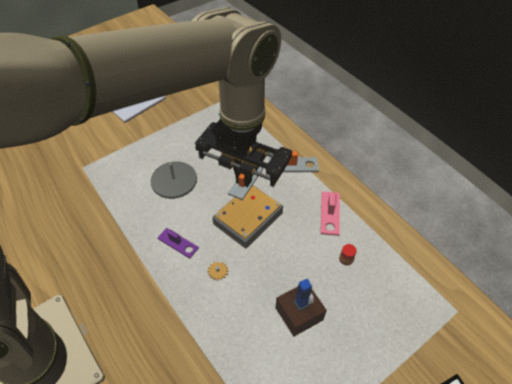

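```bash
python3 - <<'E'
from m import *
w,c=load('w2');s=r.read_state()
cv2.imwrite('pics/w2c.png',cv2.resize(w[125:225,210:300],None,fx=6,fy=6,interpolation=cv2.INTER_CUBIC))
for u in [(253.3,168)]:
  print(onz(c,[u],.146), onz(c,[(218.8,137.5),(288.8,137.5)],.146))
print(np.array([.5748,.0398])+.038*np.array([.894,.448]), R.from_quat(s['eef_rot']).apply(np.eye(3)))
E
```

```text
[[0.61390838 0.058623   0.146     ]] [[0.6200471  0.08113917 0.146     ]
 [0.63584566 0.04961411 0.146     ]]
[0.608772 0.056824] [[-1.78365318e-03 -2.75244435e-04 -9.99998371e-01]
 [ 4.47853714e-01 -8.94106674e-01 -5.52718714e-04]
 [-8.94105066e-01 -4.47853971e-01  1.71804545e-03]]
```

View pics/w2c.png

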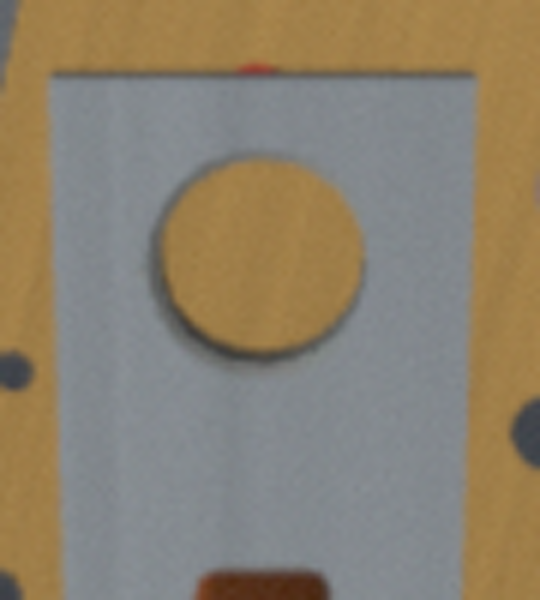

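```bash
python3 - <<'E'
from m import *
w,c=load('w2')
f=lambda x,y:(210+x/6-.42,125+y/6-.42)
for L,Rr in [((50,75),(475,75)),((56,300),(470,300)),((63,560),(463,560))]:
  for z in (.146,.143,.14):
    q=onz(c,[f(*L),f(*Rr)],z);print(z,np.linalg.norm(q[0]-q[1]).round(5),q.mean(0).round(4))
E
```

```text
0.146 0.03567 [0.628  0.0657 0.146 ]
0.143 0.03632 [0.6278 0.0656 0.143 ]
0.14 0.03697 [0.6275 0.0654 0.14  ]
0.146 0.03589 [0.6108 0.057  0.146 ]
0.143 0.03654 [0.6103 0.0567 0.143 ]
0.14 0.0372 [0.6097 0.0564 0.14  ]
0.146 0.036 [0.5895 0.0463 0.146 ]
0.143 0.03666 [0.5885 0.0458 0.143 ]
0.14 0.03732 [0.5875 0.0454 0.14  ]
```

{"fn": "drive_tool", "kwargs": {"motion": [[0,-1,0.1,0],[0,-3,0.3,0],[0,-6,0.5,0],[0,-9,0.8,0],[0,-12,1,0],[0,-15,1.2,0],[0,-18,1.5,0],[0,-20.5,1.7,0],[0,-22.2,1.9,0],[0,-22.9,1.9,0],[0,-22.9,1.9,0],[0,-22.9,1.9,0],[0,-22.9,1.9,0],[0,-22.9,1.9,0]]}}

```text
time: 5.97
ee_pos: [0.4559, 0.2348, 0.1663]
eef_rot: [-0.688, -0.162, 0.688, -0.162]
ft_force: [-0.2, 0.4, -2.7]
width: 0.0119
```

```bash
python3 - <<'E'
from m import *
go([.4556,.236,.1666])
w,c=snap('wrist','w3'); snap('side','s3'); snap('top','t3')
A=cv2.cvtColor(cv2.resize(w[120:230,200:310],None,fx=5,fy=5,interpolation=cv2.INTER_CUBIC),cv2.COLOR_RGB2BGR);cv2.imwrite('pics/w3c.png',A)
E
```

```text
t 5.97 ee [0.4559 0.2348 0.1663] xaxis [-0. -0. -1.] yaxis ang -63.52 F [-0.2   0.4  -2.66] w 0.0119 shift cm [-0.03 -0.12 -0.02]
```

View pics/w3c.png

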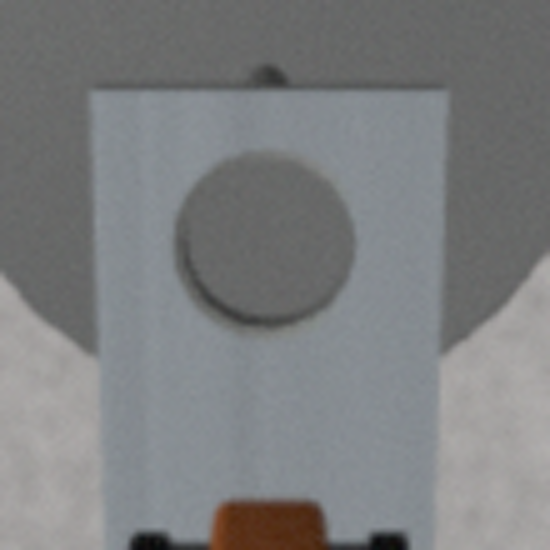

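View pics/s3.png

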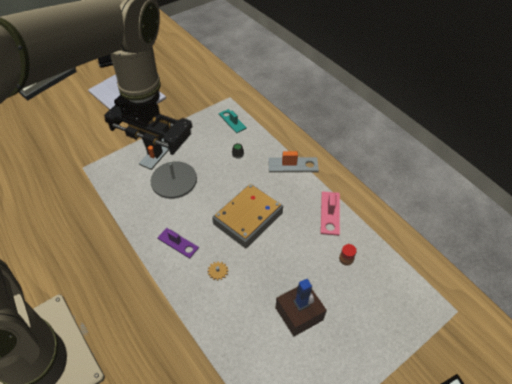

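```bash
python3 - <<'E'
from m import *
w,c=load('w3')
f=lambda x,y:(200+x/5-.4,120+y/5-.4)
print('post edge',onz(c,[f(268,67)],.065),'eye',onz(c,[f(265,239)],.146))
E
```

```text
post edge [[0.5048313  0.25859492 0.065     ]] eye [[0.49523444 0.25402471 0.146     ]]
```

{"fn": "drive_tool", "kwargs": {"motion": [[1,0,0,0],[2.5,0,0,0],[4,0,0,0],[5,0,0,0],[5.5,0,0,0],[5.7,0,0,0],[5.7,0,0,0],[5.7,0,0,0],[5.7,0,0,0]]}}

```text
time: 6.87
ee_pos: [0.4556, 0.2364, 0.1102]
eef_rot: [0.689, 0.163, -0.688, 0.163]
ft_force: [0.7, 0.7, -1.4]
width: 0.0119
```

```bash
python3 - <<'E'
from m import *
go([.4556,.236,.11])
w,c=snap('wrist','w4'); 
A=cv2.cvtColor(cv2.resize(w[120:230,200:310],None,fx=5,fy=5,interpolation=cv2.INTER_CUBIC),cv2.COLOR_RGB2BGR);cv2.imwrite('pics/w4c.png',A)
E
```

```text
t 6.87 ee [0.4556 0.2364 0.1102] xaxis [ 0.001  0.    -1.   ] yaxis ang -63.4 F [ 0.74  0.65 -1.41] w 0.0119 shift cm [0.02 0.03 0.02]
```

View pics/w4c.png

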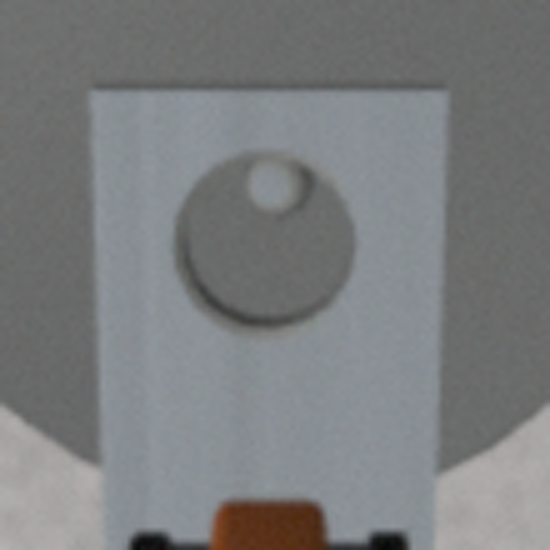

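```bash
python3 - <<'E'
from m import *
w,c=load('w4')
f=lambda x,y:(200+x/5-.4,120+y/5-.4)
p=onz(c,[f(275,184)],.0675)[0];e=onz(c,[f(265,239)],.0897)[0]
M=R.from_quat(r.read_state()['eef_rot']).as_matrix()
print('post',p,'eye',e,(M.T@(p-e))*1000)
E
```

```text
post [0.49739118 0.25570599 0.0675    ] eye [0.4948693  0.25566009 0.0897    ] [22.20275991  1.0835444  -2.25064531]
```

{"fn": "drive_tool", "kwargs": {"motion": [[0,0.1,-0.2,0],[0.5,0.1,-0.2,0],[1.2,0.1,-0.2,0],[2,0.1,-0.2,0],[3,0.1,-0.2,0],[3.5,0.1,-0.2,0],[3.5,0.1,-0.2,0],[3.5,0.1,-0.2,0]]}}

```text
time: 7.58
ee_pos: [0.4571, 0.2361, 0.074]
eef_rot: [-0.688, -0.163, 0.689, -0.163]
ft_force: [-0.8, -0.1, -0.5]
width: 0.0117
```

```bash
python3 - <<'E'
from m import *
go([.4556,.236,.0365])
w,c=snap('wrist','w5'); 
A=cv2.cvtColor(cv2.resize(w[120:230,200:310],None,fx=5,fy=5,interpolation=cv2.INTER_CUBIC),cv2.COLOR_RGB2BGR);cv2.imwrite('pics/w5c.png',A)
E
```

```text
t 7.58 ee [0.4571 0.2361 0.074 ] xaxis [-0.001 -0.    -1.   ] yaxis ang -63.38 F [-0.83 -0.1  -0.51] w 0.0117 shift cm [ 3.75 -0.06  0.13]
```

View pics/w5c.png

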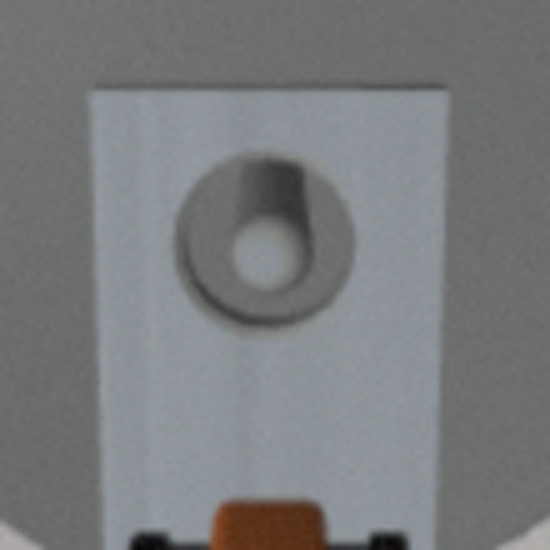

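The post is now through the eye, with its top at crop (266,253) and the eye's centre at crop (265,239). I'll lower gently onto the disc.

```bash
python3 - <<'E'
from m import *
w,c=load('w5')
f=lambda x,y:(200+x/5-.4,120+y/5-.4)
p=onz(c,[f(266,253)],.0675)[0];e=onz(c,[f(265,239)],.0535)[0]
M=R.from_quat(r.read_state()['eef_rot']).as_matrix()
print('post',p,'eye',e,(M.T@(p-e))*1000)
E
```

```text
post [0.49758044 0.25586825 0.0675    ] eye [0.49631736 0.25540145 0.0535    ] [-14.00021506   0.14615839  -1.33637287]
```

{"fn": "drive_tool", "kwargs": {"motion": [[0.7,0,0,0],[1.5,0,0,0],[2.3,0,0,0],[2.9,0,0,0],[3.3,0,0,0],[3.5,0,0,0],[3.6,0,0,0],[3.6,0,0,0]]}}

```text
time: 8.3
ee_pos: [0.4574, 0.2362, 0.0384]
eef_rot: [-0.688, -0.163, 0.688, -0.163]
ft_force: [-0.3, -0.2, -0.9]
width: 0.0115
```

{"fn": "drive_tool", "kwargs": {"motion": [[0.05,0,-0.1,0],[0.1,0,-0.1,0],[0.15,0,-0.1,0],[0.15,0,-0.1,0],[0.15,0,-0.1,0]]}}

```text
time: 8.72
ee_pos: [0.4584, 0.2366, 0.0371]
eef_rot: [0.688, 0.163, -0.688, 0.163]
ft_force: [0.4, 0.3, -1.1]
width: 0.0114
```

{"fn": "drive_tool", "kwargs": {"motion": [[0.05,0,0,0],[0.1,0,0,0],[0.1,0,0,0],[0.1,0,0,0]]}}

```text
time: 9.05
ee_pos: [0.4584, 0.2366, 0.0365]
eef_rot: [0.688, 0.163, -0.688, 0.163]
ft_force: [-2.5, -1.6, 6.3]
width: 0.0119
```

Contact, at +6 N. I'll open the gripper slowly.

{"fn": "drive_tool", "kwargs": {"motion": [[0,0,0,0],[0,0,0,0],[0,0,0,0],[0,0,0,0],[0,0,0,0],[0,0,0,0],[0,0,0,0],[0,0,0,0]], "grip": 130}}

```text
time: 9.72
ee_pos: [0.4583, 0.2366, 0.036]
eef_rot: [-0.688, -0.163, 0.688, -0.163]
ft_force: [0.8, -0.3, 0.5]
width: 0.0423
```

```bash
python3 - <<'E'
from m import *
go([.4556,.236,.0365])
w,c=snap('wrist','w6'); 
E
```

```text
t 9.72 ee [0.4583 0.2366 0.036 ] xaxis [ 0. -0. -1.] yaxis ang -63.39 F [ 0.84 -0.3   0.51] w 0.0423 shift cm [-0.05 -0.07  0.27]
```

View pics/w6.png

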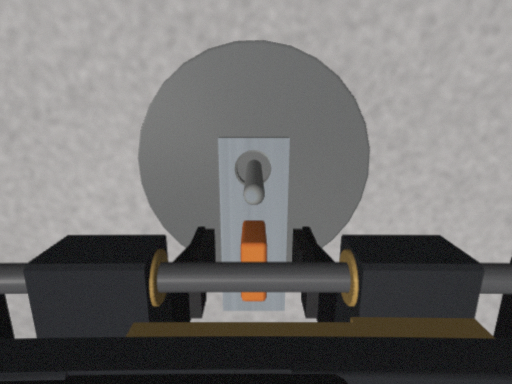

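{"fn": "drive_tool", "kwargs": {"motion": [[-0.5,0,0,0],[-1.5,0,0,0],[-3.5,0,0,0],[-6.5,0,0,0],[-10,0,0,0],[-14,0,0,0],[-17,0,0,0],[-19,0,0,0],[-20,0,0,0],[-20,0,0,0]]}}

```text
time: 10.6
ee_pos: [0.4591, 0.2372, 0.2386]
eef_rot: [0.69, 0.163, -0.687, 0.163]
ft_force: [1.2, 0.3, -0.2]
width: 0.0425
```

```bash
python3 - <<'E'
from m import *
go([.5215,-.231,.236],-98)
w,c=snap('wrist','w7');snap('side','s7') 
E
```

```text
t 10.6 ee [0.4591 0.2372 0.2386] xaxis [ 0.004  0.001 -1.   ] yaxis ang -63.39 F [ 1.24  0.3  -0.16] w 0.0425 shift cm [ 0.23 44.66 15.39]
twist units 6.922 q7 -1.7572903223209126
```

View pics/w7.png

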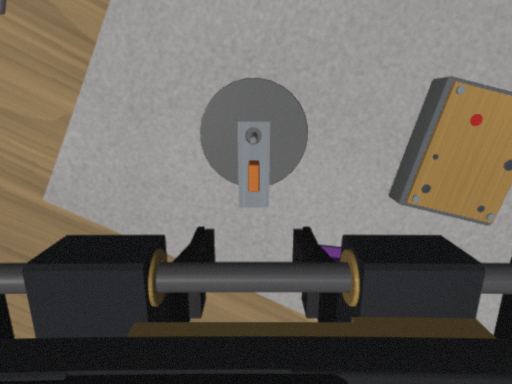

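The template lies flat on the disc with the post through its eye at (253,136), and the fingers are clear. Next is the gauge.

{"fn": "drive_tool", "kwargs": {"motion": [[0,1.5,0.5,0],[0,4.5,1.5,0],[0,8,2.8,0.5],[0,11.5,4,1],[0,15,5.2,1.8],[0,18.5,6.4,2.6],[0,22,7.6,3.4],[0,25.5,8.8,4.2],[0,29,10,5],[0,32.5,11.2,5.8],[0,36,12.4,6.5],[0,39.5,13.6,6.9],[0,42,14.5,6.9],[0,44,15.2,6.9],[0,44.7,15.4,6.9],[0,44.7,15.4,6.9],[0,44.7,15.4,6.9],[0,44.7,15.4,6.9]], "grip": 0}}

```text
time: 12.2
ee_pos: [0.5209, -0.2299, 0.2355]
eef_rot: [-0.705, 0.047, 0.706, 0.048]
ft_force: [-1.1, 0.3, -0.4]
width: 0.0871
```

```bash
python3 - <<'E'
from m import *
go([.5215,-.231,.236],-98)
w,c=snap('wrist','w8');print(proj(c,[[.5215,-.231,.145]]))
E
```

```text
t 12.2 ee [ 0.5209 -0.2299  0.2355] xaxis [-0.001  0.001 -1.   ] yaxis ang -97.75 F [-1.12  0.3  -0.4 ] w 0.0871 shift cm [-0.05  0.1  -0.07]
twist units 0.049 q7 -1.4307614917414986
[[254.84665353 205.85541042]]
```

View pics/w8.png

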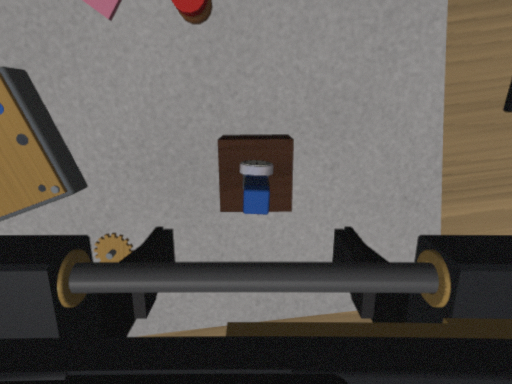

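```bash
python3 - <<'E'
from m import *
w,c=load('w8')
cv2.imwrite('pics/w8c.png',cv2.resize(w[125:225,208:303],None,fx=6,fy=6,interpolation=cv2.INTER_CUBIC))
for lo in (100,130,150,170):
  for a,p,_,pts in blobs(w,(100,150,lo),(125,255,255),(235,165,280,225),30):
    rc=cv2.minAreaRect(pts);q=onz(c,cv2.boxPoints(rc),.145)
    print(lo,a,p,rc,q.mean(0),q[:,:2].round(4).tolist(),np.linalg.norm(q-np.roll(q,1,0),axis=1))
E
```

```text
100 547.8 [255.55776472 201.61438841] ((255.5661163330078, 201.6564178466797), (24.558765411376953, 22.800451278686523), 2.2025983333587646) [ 0.52465443 -0.23197557  0.145     ] [[0.5174, -0.2212], [0.5352, -0.2244], [0.532, -0.2426], [0.5141, -0.2397]] [0.01884559 0.01809964 0.01847225 0.01811165]
130 448.8 [255.26601671 202.31897632] ((255.2982177734375, 202.4757843017578), (22.581405639648438, 21.10814666748047), 1.9749339818954468) [ 0.52404902 -0.23168898  0.145     ] [[0.5172, -0.2218], [0.5338, -0.2247], [0.5309, -0.2415], [0.5143, -0.2388]] [0.01732765 0.01678174 0.01700952 0.01679054]
```

View pics/w8c.png

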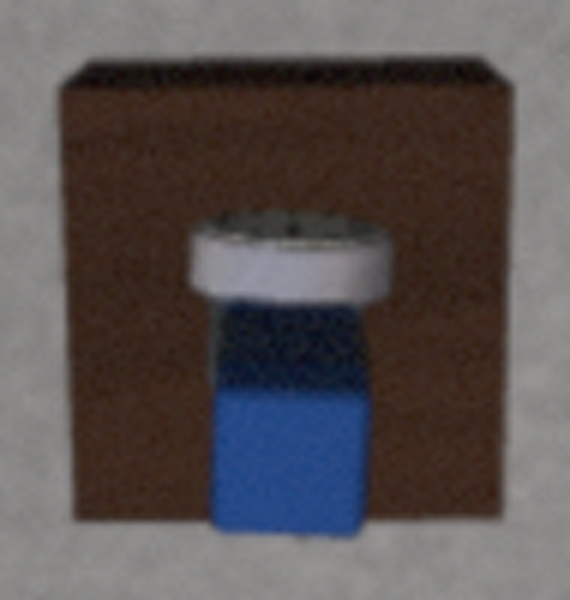

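{"fn": "drive_tool", "kwargs": {"motion": [[0,0.1,-0.25,0],[1.5,0.1,-0.25,0],[4,0.1,-0.25,0],[7,0.1,-0.25,0],[9,0.1,-0.25,0],[10.5,0.1,-0.25,0],[11,0.1,-0.25,0],[11,0.1,-0.25,0],[11,0.1,-0.25,0]]}}

```text
time: 13.0
ee_pos: [0.5237, -0.2332, 0.1269]
eef_rot: [0.706, -0.049, -0.705, -0.048]
ft_force: [0.2, 0.4, 0.4]
width: 0.087
```

```bash
python3 - <<'E'
from m import *
go([.5235,-.2315,.125],-98)
w,c=snap('wrist','w9')
t,ct=load('t3');s,cs=load('s3');w7,c7=load('w7')
for n,im,c,b in [('t',t,ct,(215,175,285,255)),('s',s,cs,(208,180,290,248)),('w7',w7,c7,(440,80,511,200))]:
  for lo,hi in [((0,170,90),(5,255,255))]:
    for a,p,_,pts in blobs(im,lo,hi,b): print(n,a,p,onz(c,[p],.04))
E
```

```text
t 13.0 ee [ 0.5237 -0.2332  0.1269] xaxis [ 0.001 -0.    -1.   ] yaxis ang -97.86 F [0.24 0.42 0.39] w 0.087 shift cm [ 0.19 -0.16  0.04]
twist units 0.027 q7 -1.4579948329364927
t 13.0 [240.56850962 201.07091346] [[0.61232707 0.05988875 0.04      ]]
s 7.2 [252.47413793 197.17025862] [[0.61202429 0.05951315 0.04      ]]
w7 100.5 [475.98367537 119.52658582] [[0.61462234 0.0601403  0.04      ]]
```

View pics/w9.png

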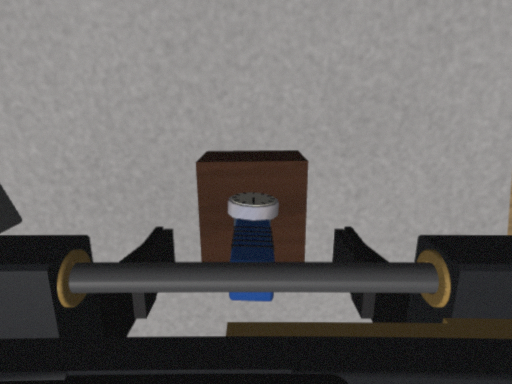

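{"fn": "drive_tool", "kwargs": {"motion": [[0.1,-0.1,0,0],[0.1,-0.1,0,0],[0.1,-0.1,0,0],[0.1,-0.1,0,0],[0.1,-0.1,0,0],[0.1,-0.1,0,0],[0.1,-0.1,0,0],[0.1,-0.1,0,0],[0.1,-0.1,0,0],[0.1,-0.1,0,0],[0.1,-0.1,0,0],[0.1,-0.1,0,0],[0.1,-0.1,0,0],[0.1,-0.1,0,0],[0.1,-0.1,0,0]], "grip": 255, "force": 40}}

```text
time: 14.3
ee_pos: [0.5233, -0.2324, 0.125]
eef_rot: [-0.705, 0.049, 0.705, 0.049]
ft_force: [-0.4, 0.4, 0.2]
width: 0.0196
```

```bash
python3 - <<'E'
from m import *
go([.5235,-.2315,.245],-98)
w,c=snap('wrist','w10')
E
```

```text
t 14.3 ee [ 0.5233 -0.2324  0.125 ] xaxis [-0. -0. -1.] yaxis ang -97.89 F [-0.35  0.4   0.22] w 0.0196 shift cm [-1.2e+01 -9.0e-02 -1.0e-02]
twist units 0.022 q7 -1.4600718716602916
```

View pics/w10.png

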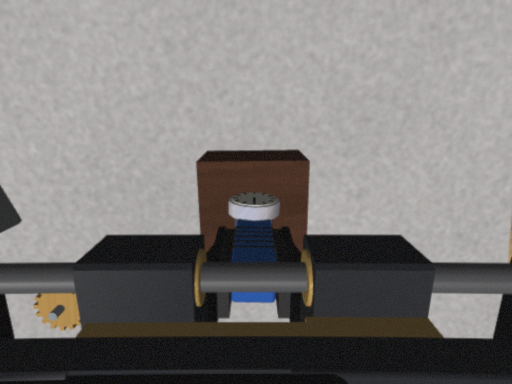

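{"fn": "drive_tool", "kwargs": {"motion": [[-0.5,0,0,0],[-1.5,0,0,0],[-3,0,0,0],[-5,0,0,0],[-7.5,0,0,0],[-10,0,0,0],[-12,0,0,0],[-13,0,0,0],[-13,0,0,0],[-13,0,0,0]]}}

```text
time: 15.18
ee_pos: [0.5232, -0.2324, 0.2548]
eef_rot: [0.705, -0.049, -0.705, -0.049]
ft_force: [-0.3, 0.1, -2.1]
width: 0.0198
```

```bash
python3 - <<'E'
from m import *
go([.5233+.0902,-.2324+.2915,.255],-98)
w,c=snap('wrist','w11');snap('side','s11');snap('top','t11')
E
```

```text
t 15.18 ee [ 0.5232 -0.2324  0.2548] xaxis [ 0. -0. -1.] yaxis ang -97.89 F [-0.31  0.08 -2.12] w 0.0198 shift cm [-2.000e-02 -3.011e+01 -4.940e+00]
twist units 0.021 q7 -1.4288841867976956
```

View pics/w11.png

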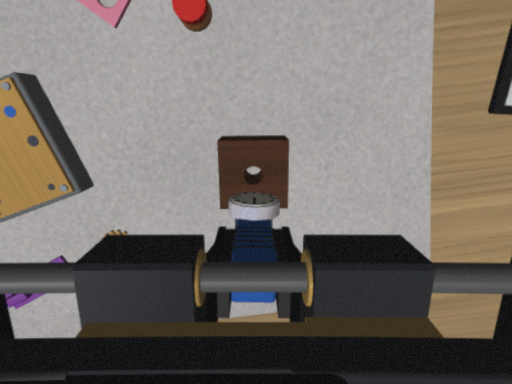

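View pics/s11.png

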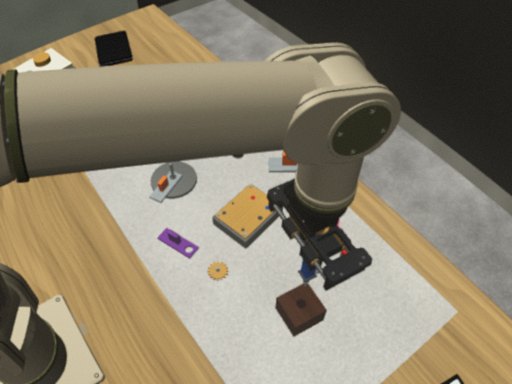

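{"fn": "drive_tool", "kwargs": {"motion": [[0,-1,-0.2,0],[0,-3,-0.5,0],[0,-6,-1,0],[0,-9.5,-1.6,0],[0,-13,-2.1,0],[0,-16.5,-2.7,0],[0,-20,-3.3,0],[0,-23.5,-3.8,0],[0,-26.5,-4.3,0],[0,-28.8,-4.7,0],[0,-29.9,-4.9,0],[0,-30.2,-4.9,0],[2,-30.2,-4.9,0],[4,-30.2,-4.9,0],[5.5,-30.2,-4.9,0],[5.5,-30.2,-4.9,0],[5.5,-30.2,-4.9,0]]}}

```text
time: 16.75
ee_pos: [0.6128, 0.0585, 0.1996]
eef_rot: [-0.705, 0.05, 0.706, 0.049]
ft_force: [-0.2, 0.1, -0.6]
width: 0.0197
```

```bash
python3 - <<'E'
from m import *
go([.6133,.0598,.166],-98)
w,c=snap('wrist','w12');s,_=snap('side','s12');t,_=snap('top','t12')
B=lambda a:cv2.cvtColor(a,cv2.COLOR_RGB2BGR)
cv2.imwrite('pics/c12.png',np.hstack([cv2.resize(B(s)[150:250,205:305],None,fx=4,fy=4,interpolation=cv2.INTER_CUBIC),cv2.resize(B(t)[165:265,205:305],None,fx=4,fy=4,interpolation=cv2.INTER_CUBIC)]))
E
```

```text
t 16.75 ee [0.6128 0.0585 0.1996] xaxis [-0.002 -0.001 -1.   ] yaxis ang -97.99 F [-0.15  0.1  -0.64] w 0.0197 shift cm [ 3.36 -0.14 -0.03]
twist units 0.001 q7 -2.010352029793024
```

View pics/w12.png

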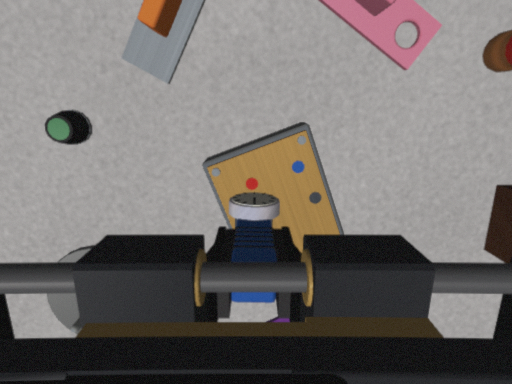

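View pics/c12.png

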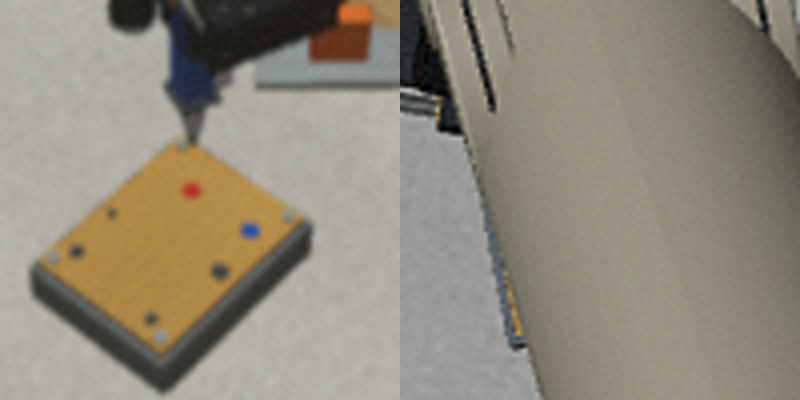

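```bash
python3 - <<'E'
from m import *
w,c=load('w12');s,cs=load('s12')
for n,im,cc,b in [('w',w,c,(235,170,275,200)),('s',s,cs,(240,185,270,210))]:
  for a,p,_,pts in blobs(im,(0,150,90),(6,255,255),b): print(n,a,p,onz(cc,[p],.04))
print('exp tip px side',proj(cs,[[.6128+.0012,.0585,.0836]]),'crop tip',205+193/4,150+145/4)
# wrist: handle top edge/dial x centre -> check tilt
E
```

```text
w 104.4 [251.45913174 183.33847305] [[0.61446857 0.06012578 0.04      ]]
s 8.5 [252.52022059 197.17463235] [[0.61210725 0.05943505 0.04      ]]
exp tip px side [[253.34266388 185.81403533]] crop tip 253.25 186.25
```

{"fn": "drive_tool", "kwargs": {"motion": [[1,-0.1,0.05,0],[2,-0.1,0.05,0],[3,-0.1,0.05,0],[3.6,-0.1,0.05,0],[3.8,-0.1,0.05,0],[3.8,-0.1,0.05,0],[3.8,-0.1,0.05,0],[3.8,-0.1,0.05,0]]}}

```text
time: 17.57
ee_pos: [0.6132, 0.0612, 0.1625]
eef_rot: [0.706, -0.049, -0.705, -0.049]
ft_force: [0.1, 0.5, -1.5]
width: 0.0195
```

```bash
python3 - <<'E'
from m import *
go([.6128,.0598,.150],-98)
w,c=snap('wrist','w13');s,cs=snap('side','s13')
B=lambda a:cv2.cvtColor(a,cv2.COLOR_RGB2BGR)
cv2.imwrite('pics/c13.png',np.hstack([cv2.resize(B(s)[165:215,225:285],None,fx=8,fy=8,interpolation=cv2.INTER_CUBIC),cv2.resize(B(w)[170:220,235:275],None,fx=8,fy=8,interpolation=cv2.INTER_CUBIC)]))
for a,p,_,pts in blobs(B(s),(0,150,90),(6,255,255),(240,185,270,210)): print(a,p)
print(proj(cs,[[.6121,.0594,.04]]),proj(cs,[[.6145,.0601,.04]]))
E
```

```text
t 17.57 ee [0.6132 0.0612 0.1625] xaxis [ 0.001  0.    -1.   ] yaxis ang -97.89 F [ 0.06  0.51 -1.48] w 0.0195 shift cm [1.25 0.14 0.03]
twist units 0.021 q7 -2.024614854050056
9.1 [252.4612069  196.99396552]
[[252.52629205 197.18509481]] [[253.14497494 196.54582213]]
```

View pics/c13.png

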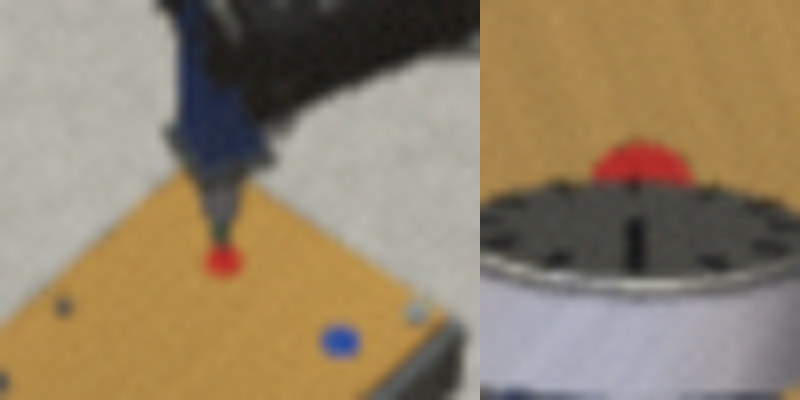

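{"fn": "drive_tool", "kwargs": {"motion": [[0.2,0.1,0,0],[0.4,0.1,0,0],[0.6,0.1,0,0],[0.8,0.1,0,0],[0.9,0.1,0,0],[0.9,0.1,0,0],[0.9,0.1,0,0],[0.9,0.1,0,0]]}}

```text
time: 18.33
ee_pos: [0.6129, 0.0601, 0.1533]
eef_rot: [0.706, -0.049, -0.705, -0.049]
ft_force: [-0.6, -0.2, 0.3]
width: 0.0198
```

```bash
python3 - <<'E'
from m import *
import time
go([.6128,.0598,.150],-98)
w,c=snap('wrist','w14');s,cs=snap('side','s14')
go([.6128,.0598,.150],-98)
B=lambda a:cv2.cvtColor(a,cv2.COLOR_RGB2BGR)
cv2.imwrite('pics/c14.png',np.hstack([cv2.resize(B(s)[165:215,225:285],None,fx=8,fy=8,interpolation=cv2.INTER_CUBIC),cv2.resize(B(w)[170:220,235:275],None,fx=8,fy=8,interpolation=cv2.INTER_CUBIC)]))
E
```

```text
t 18.33 ee [0.6129 0.0601 0.1533] xaxis [ 0. -0. -1.] yaxis ang -97.9 F [-0.59 -0.22  0.34] w 0.0198 shift cm [0.33 0.03 0.01]
twist units 0.021 q7 -2.0260250437152028
t 18.43 ee [0.6129 0.0601 0.1532] xaxis [ 0. -0. -1.] yaxis ang -97.89 F [-0.35 -0.41 -0.03] w 0.0198 shift cm [0.32 0.03 0.01]
twist units 0.022 q7 -2.0259875663840963
```

View pics/c14.png

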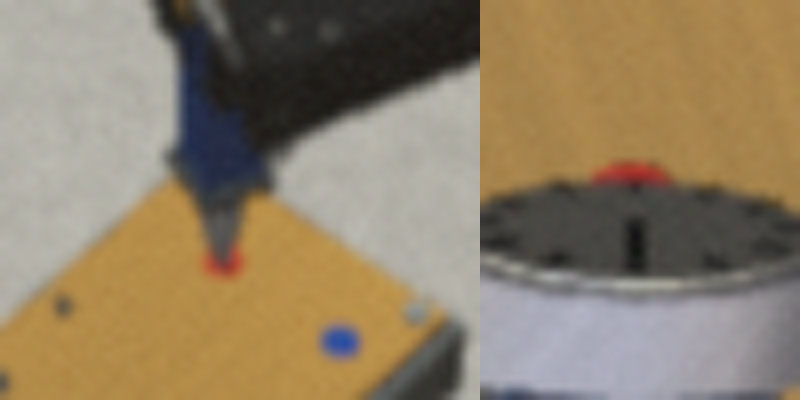

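The tip is in the centre of the red spot, at about crop (223,262). Force has risen about 1.8 N above the hanging weight, which suggests the plunger is about 2–3 mm in. I'll go 3 mm further.

{"fn": "drive_tool", "kwargs": {"motion": [[0.1,0,0,0],[0.2,0,0,0],[0.3,0,0,0],[0.3,0,0,0],[0.3,0,0,0],[0.3,0,0,0],[0.3,0,0,0],[0.3,0,0,0]]}}

```text
time: 19.1
ee_pos: [0.6129, 0.0601, 0.1501]
eef_rot: [0.705, -0.049, -0.705, -0.049]
ft_force: [-0.2, -0.6, 2.0]
width: 0.0194
```

```bash
python3 - <<'E'
from m import *
F=[];Z=[]
for i in range(8):
    s,cs=(snap('side','s15') if i<1 else snap('wrist','w15') if i<2 else (r.camera('side'),cs)); st=r.read_state();F.append(st['ft_force']);Z.append(st['ee_pos'])
print(np.mean(F,0),np.std(F,0),np.mean(Z,0))
go([.6128,.0598,.150],-98)
b,_=load('s15');w,_=load('w15')
cv2.imwrite('pics/c15.png',np.hstack([cv2.resize(b[165:215,225:285],None,fx=8,fy=8,interpolation=cv2.INTER_CUBIC),cv2.resize(w[170:220,235:275],None,fx=8,fy=8,interpolation=cv2.INTER_CUBIC)]))
E
```

```text
[ 0.02189208 -0.58245326  1.49698453] [0.39634907 0.42867595 0.3243074 ] [0.61285732 0.06007319 0.15008395]
t 19.5 ee [0.6128 0.0601 0.1501] xaxis [ 0. -0. -1.] yaxis ang -97.89 F [ 0.3  -0.64  1.04] w 0.0195 shift cm [ 0.01  0.03 -0.  ]
twist units 0.022 q7 -2.02707153100399
```

View pics/c15.png

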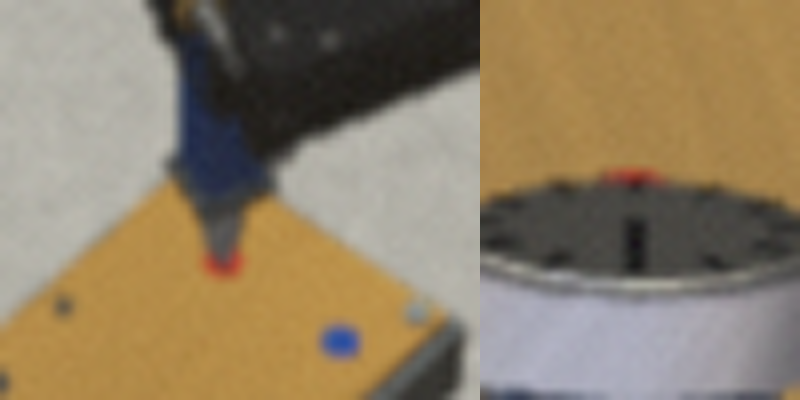

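View pics/s15.png

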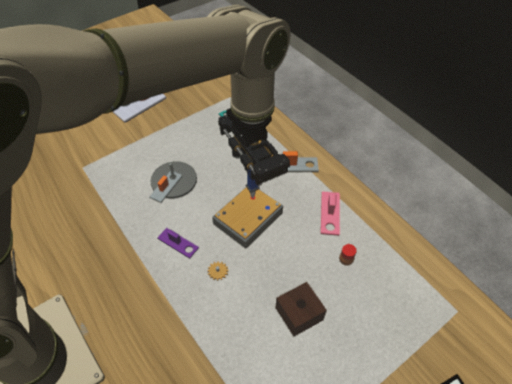

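```bash
python3 -c "
from bench import r
print(r.close_job())"
```

```text
the job is handed in; nothing more can be done
None
```

I handed the job in at about 19.5 s. `close_job` gives no verdict, so whether it passed is not confirmed. My last checks all agreed with the target.

- **Template:** I lifted the small grey template with the orange fin off the brass plate. I lowered it over the post until it touched the disc at about 6 N, then let go. The later wrist and side pictures show it lying flat with the post through its eye.
- **Gauge position:** I took the gauge out of its block and pressed it upright on the red spot; the tool is vertical. In the side picture the tip sits at the spot's centre. The wrist camera put the spot about 2 mm further in x than the other cameras did, so I set the tip between the two readings.
- **Plunger:** The tool is at z 0.150 m, which puts the plunger about 5.9 mm in. The averaged force, after allowing for the gauge's weight, is about 3.1 N, which means roughly 5 to 6 mm in. No green shows below the nose.
- **Other items:** I didn't knowingly touch anything else. The jar and gear look unmoved in the last side picture. The arm hides the loupe there; it was last seen standing in the wrist picture taken above the plate.

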